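Shut down the pan's heater and slide the pan to the cold station

TASK

The lidded pan stands on one of the heater's three stations and its heater is on. First switch that station's lever fully off, towards the robot, while the pan still stands there; then, without lifting or tipping it, slide the pan along the flat top to the station whose lever was already off at the start, so that it ends wholly inside that circle. Leave the other two levers as they are, since the empty station that is on must go on preheating, and do not disturb the other things around.

Things in the scene. Friction and masses are not known exactly. Their poses are not given: they have to be found in the camera images.
- heater: low bench heater fixed to the bench: flat white top 220 mm (its x) by 460 mm (its y), 40 mm above the bench, from x = -130 to +90 mm; behind it (x = 90 to 154 mm) a grey control rail 34 mm high carries the three levers. Origin on the bench under the middle of the station row; x points away from the robot, y along the row
- pan: round steel pan, 100 mm diameter (its lid 104 mm), 52 mm high, about 0.6 kg, lid fixed on; on the lid a black strap 44 mm long along the pan's x, 12 mm wide, its top 72 mm above the pan's base. Origin at the centre of the underside, z up
- mark_a (a point): centre of one of the three heating stations, a 132 mm wide dark circle line (4 mm thick line, inner radius 62 mm) printed on the heater's flat top, in the plane of the top (40 mm above the bench). The three lie in a row at 140 mm pitch along the heater's y; which one is where in the row varies. A short printed dash on its +x side leads to its own lever
- lever_a (a joint): lever of the station mark_a, standing 120 mm from that station's centre along the heater's +x. Value in rad: 0 = leaning fully towards the robot side (heater -x), which is OFF; 1.0 = leaning fully away from the robot (heater +x), which is ON. It stays where it is left; push its tip
- lever_a_tip (a point): tip of the lever lever_a
- mark_b (a point): centre of one of the three heating stations, a 132 mm wide dark circle line (4 mm thick line, inner radius 62 mm) printed on the heater's flat top, in the plane of the top (40 mm above the bench). The three lie in a row at 140 mm pitch along the heater's y; which one is where in the row varies. A short printed dash on its +x side leads to its own lever
- lever_b (a joint): lever of the station mark_b, standing 120 mm from that station's centre along the heater's +x. Value in rad: 0 = leaning fully towards the robot side (heater -x), which is OFF; 1.0 = leaning fully away from the robot (heater +x), which is ON. It stays where it is left; push its tip
- lever_b_tip (a point): tip of the lever lever_b
- mark_c (a point): centre of one of the three heating stations, a 132 mm wide dark circle line (4 mm thick line, inner radius 62 mm) printed on the heater's flat top, in the plane of the top (40 mm above the bench). The three lie in a row at 140 mm pitch along the heater's y; which one is where in the row varies. A short printed dash on its +x side leads to its own lever
- lever_c (a joint): lever of the station mark_c, standing 120 mm from that station's centre along the heater's +x. Value in rad: 0 = leaning fully towards the robot side (heater -x), which is OFF; 1.0 = leaning fully away from the robot (heater +x), which is ON. It stays where it is left; push its tip
- lever_c_tip (a point): tip of the lever lever_c
- jar: small capped jar, 34 mm diameter, 45 mm high, standing near the heater's front edge; bystander. Origin at the centre of its underside
- vial: plugged food vial, 25 mm diameter, 63 mm high, standing near the heater's front edge; bystander. Origin at the centre of its underside
- reagent: white bottle, 60 mm diameter, 130 mm high, standing on the bench to the right of the heater; bystander. Origin at the centre of its underside
- brush: brush 160 mm long lying on the bench to the left; bystander
- dish: shallow clear dish, 90 mm diameter, 18 mm high, on the bench to the left; bystander
- pen: marker pen 155 mm long, 11 mm thick, lying on the bench to the right; bystander
Mind the look-alikes: they are no part of the job. What is shaped like the pan but red is not meant.

How it is judged (in metres and radians):
On the way, in this order (a step that is already met when the one before it is completed fails the run):
1. the lever of the station under the pan is switched off while the pan still stands there (value of joint lever_a below 0.25 rad and horizontal distance between pan and mark_a below 0.03 m), for 0.2 s.
2. the pan has been slid to the station that was off from the start (horizontal distance between pan and mark_b below 0.014 m and value of joint lever_a below 0.25 rad), for 0.2 s.
At the end, for the whole second after the job is handed in: The pan stands upright and still on the heater's top, its centre within 14 mm of the centre of the station whose lever was off at the start; the lever of the station it came from is off (below 0.25 rad), the cold station's lever is still off (below 0.3) and the remaining one still on (above 0.65) (all of step 2 and z of pan in the frame of mark_b below 0.004 m and angle between pan's own z axis and vertical below 0.06 rad and linear speed of pan below 0.01 m/s and value of joint lever_b below 0.3 rad and value of joint lever_c above 0.65 rad); the robot touches nothing.
It fails at once if the pan is lifted more than 10 mm off the heater's top, or slid off it (z of pan in the frame of heater above 0.05 m or z of pan in the frame of heater below 0.03 m).
It fails at once if the pan is tipped by more than 0.2 rad (angle between pan's own z axis and vertical above 0.2 rad).
It fails at once if a lever that should be left alone is switched (value of joint lever_b above 0.5 rad or value of joint lever_c below 0.5 rad).
It fails at once if a bystander is pushed more than 30 mm or tipped over (distance of any of jar, vial, reagent, brush, dish, pen from where it was at the start of the episode above 0.03 m or angle between any of jar, vial, reagent's own z axis and vertical above 0.5 rad).
It also fails if it takes over 58 s, if anything falls off the work surface, if the arm or the gripper's body presses on something with over 40 N, if the wrist force passes 120 N, or if a joint passes its speed limit or range.

ROBOT

A 6-joint arm with a two-finger parallel gripper is mounted at the origin on the work surface. World frame = base frame: x ahead of the robot, y to its left, z up, the work surface at z = 0. Lengths are in m, angles in degrees, forces in N, time in s.
With the tool pointing down it reaches from about 0.325 to 0.9 m from the base axis. Payload 6.1 kg.
Tool frame: the origin (TCP) lies midway between the tips of the shut fingers; the grasp point (between the pads) lies env.grip_depth behind it (env.grip_depth is the distance from the TCP to the grasp point, in m); z points along the fingers, y is the direction in which the jaws open and shut (so a half turn about z gives the same grasp; the last joint's range is limited). The gripper opens to 87 mm and grips with 3 to 60 N. Pads are 19 mm wide; open, the fingers measure 117 mm over their backs; the gripper's body (75 mm by 190 mm) begins 51 mm behind the grasp point.
Start: joints at [-79.532, 12.628, 87.462, -0, 79.91, -7.225], TCP at [0.19, -0.595, 0.223] pointing down, gripper open.
Joint ranges: [-170.65, 170.65], [-52.31, 119.04], [5.05, 147.46], [-71.25, 251.25], [11.57, 151.72], [-153.62, 153.62]. Speed limits (degrees/s): [147.25, 147.25, 172.46, 180, 180, 180].

INTERFACE

Orientations are given as [roll, pitch, yaw] about the fixed x, y, z axes, in that order (R = Rz(yaw) Ry(pitch) Rx(roll)).
In Python, from rig import env gives the robot as it stands.
- The arm moves only by the tool servo_tool, never from a script. Its argument "increments" is a list of rows, each an object of numbers: "dx", "dy", "dz": the shift along the tool's x, y, z in m; "turn": the turn about the tool's z in degrees; "hand": the closure, from -1 (fully open) to 1 (shut). A call has 1 to 8 rows; each row shifts and turns the commanded pose from where the row before left it, along the tool's axes as they then stand; what a row does not reach is not made up. A row lasts 1/10 s, in which the tool goes at most 50 mm and 8.59 degrees, less where a joint would pass 70% of its speed; a pose out of reach is approached as far as the arm can. A call with a gripper value outside its range is refused whole. The fingers move at their own pace and stop on an object; "force" is the grip in N (left out, the last holds). Time passes only in rows, so rows that do not move let the fingers close. It gives the time, the measured TCP pose, the force and the opening at its end, in the units of the state.
- env.get_state(): the state, without advancing time (a new reading comes with each control period).
- env.snapshot(name): name is "side" or "top"; returns (picture, depth): 384x512x3 uint8, red, green, blue; 384x512 float32, m along the optical axis (not along the pixel's ray), 0 where there is no reading.
- env.calibration(name): a dict with "K" (3x3 intrinsics, pixels), "R" (3x3) and "t" (3): a world point X has camera coordinates R X + t. Camera axes: x right, y down, z forward; pixel columns grow to the right and rows downward; lengths in m; the calibration is good to about 2 mm. A picture is of the moment at which its call begins. calibration takes no time and is no camera call.
- env.job_done(): hands the job in, once; it reports no verdict.
The state is a dict: "clock": time; "qpos": joint angles; "qd": joint speeds; "joint_efforts": joint torques, N m; "tool_pos": TCP position; "tcp_rot": TCP orientation; "wrist_force": force on the tool from outside, world axes, zero at the start; "wrist_torque": the same for the moment, N m; "gripper_width": opening from 0.0 (shut) to 1.0 (fully open).
Only numpy, scipy, OpenCV 4.12 (cv2) and the standard library are available. Lean on these libraries where they do the work, as an engineer would, in place of code of your own. Each camera call takes 0.05 s, during which the arm holds its last target.

## Working session

There is one attempt and no reset: what is moved stays moved. The work goes in short steps, Python scripts to look and compute and a tool call to move; the robot and the scene stay as the last step left them, time stands still between calls to the robot, and variables do not carry over. Pictures are saved under pics/ and viewed, and the job is handed in when it is done.

Besides the shell and the picture viewer there is one more tool, called after "Emit:" as name(argument=value, ...), one argument or row to a line, values as JSON. servo_tool: Moves the arm, as the interface text tells. Its arguments: {"type":"object","properties":{"increments":{"type":"array","items":{"type":"object","properties":{"dx":{"type":"number"},"dy":{"type":"number"},"dz":{"type":"number"},"turn":{"type":"number"},"hand":{"type":"number"}}}},"force":{"type":"number"}},"required":["increments"]}

```bash
ls; mkdir -p pics; python3 - <<'E'
from rig import env
import cv2, numpy as np
for n in ("top","side"):
    p,d=env.snapshot(n)
    np.savez(f"pics/{n}0.npz",p=p,d=d)
    cv2.imwrite(f"pics/{n}0.png",cv2.cvtColor(p,cv2.COLOR_RGB2BGR))
    c=env.calibration(n);print(n,c)
print(env.get_state(),env.grip_depth)
E
```

```text
pics
top {'K': array([[479.5735779 ,   0.        , 251.284986  ],
       [  0.        , 479.5735779 , 202.92237553],
       [  0.        ,   0.        ,   1.        ]]), 'R': array([[-0.01760924, -0.99982087,  0.00693813],
       [-0.98727202,  0.01629039, -0.15820425],
       [ 0.15806288, -0.00963568, -0.98738203]]), 't': array([0.00406859, 0.54820357, 1.61628016])}
side {'K': array([[410.95944576,   0.        , 253.23466942],
       [  0.        , 410.95944576, 191.34546363],
       [  0.        ,   0.        ,   1.        ]]), 'R': array([[ 0.98498231, -0.17258566, -0.00490301],
       [-0.12205057, -0.67592034, -0.72679801],
       [ 0.12212087,  0.7164816 , -0.68683376]]), 't': array([-0.54071928,  0.13218662,  1.1525742 ])}
{'clock': 0.1, 'qpos': array([-7.95315993e+01,  1.26715088e+01,  8.75178651e+01,  3.99340029e-04,
        7.99119820e+01, -7.22572042e+00]), 'qd': array([-0.04159214, -0.09746109, -0.12072202, -0.02269679, -0.09787628,
       -0.08756636]), 'joint_efforts': array([ 5.11260841e-04, -4.95944846e+01, -3.88519335e+01,  7.01134605e-02,
        5.15921228e-02, -4.58540342e-05]), 'tool_pos': array([ 0.18984846, -0.59488258,  0.22155059]), 'tcp_rot': array([-1.79899498e+02, -1.31383211e-02,  1.76940393e+01]), 'wrist_force': array([0.38920391, 0.36592444, 0.19225241]), 'wrist_torque': array([ 0.00870258,  0.034505  , -0.01909328]), 'gripper_width': 1.0026813445920186} 0.0187
```

View pics/top0.png

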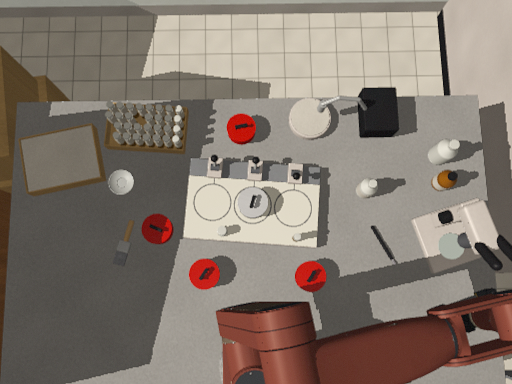

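View pics/side0.png

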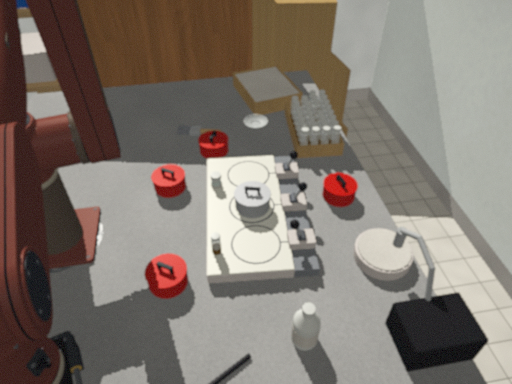

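The steel pan is at top (253,204), on the middle station. The four pan shapes at (241,128), (157,229), (205,273) and (311,276) are red, so they are not meant. Next I'll enlarge a crop to read the levers.

```bash
python3 - <<'E'
import cv2
a=cv2.imread("pics/top0.png")[140:260,175:335]
cv2.imwrite("pics/c1.png",cv2.resize(a,None,fx=5,fy=5,interpolation=cv2.INTER_CUBIC))
a=cv2.imread("pics/side0.png")[140:290,195:345]
cv2.imwrite("pics/c2.png",cv2.resize(a,None,fx=4,fy=4,interpolation=cv2.INTER_CUBIC))
E
```

```text
(no output)
```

View pics/c1.png

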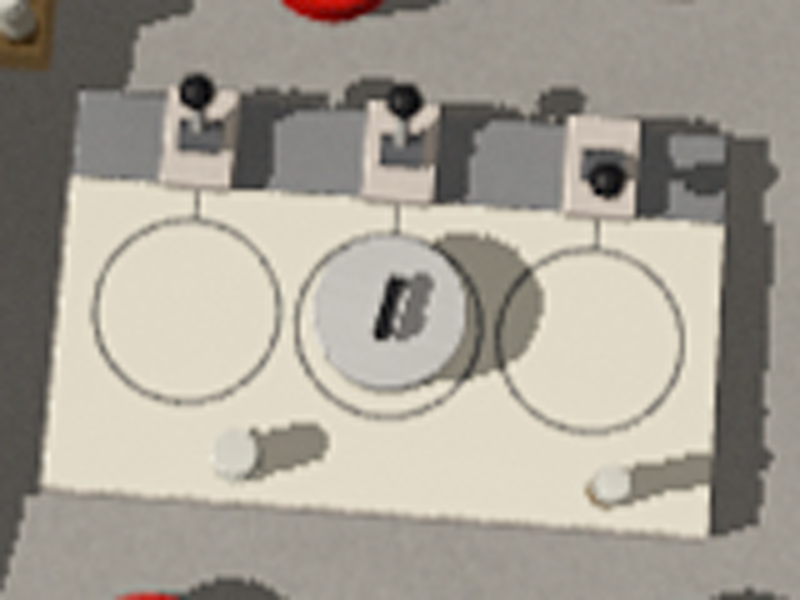

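View pics/c2.png

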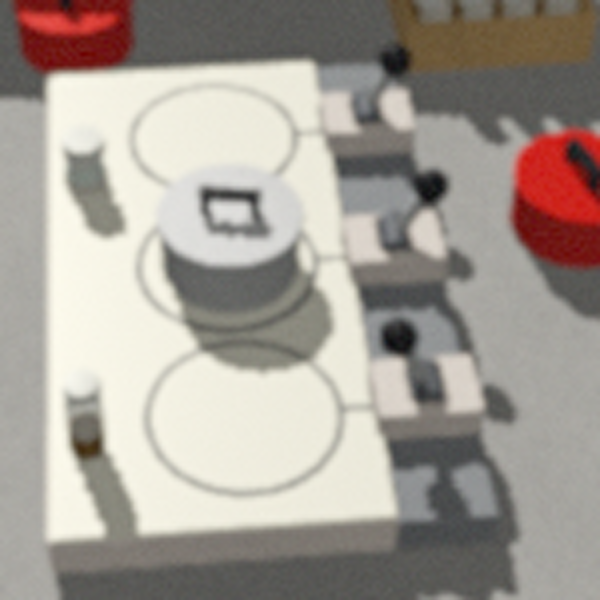

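Levers in the crop: left (197,92) leans away, so it is on. Middle (403,100) also leans away, so it is on, and this is the pan's station (lever_a). Right (606,180) leans towards the robot, so it is off, which makes it the target (mark_b). Now I'll measure the scene.

```bash
cat > h.py <<'E'
import numpy as np, cv2
from rig import env
from scipy.optimize import least_squares
def plane(n,u,v,z):
    c=env.calibration(n); r=np.stack([(np.asarray(u)-c['K'][0,2])/c['K'][0,0],(np.asarray(v)-c['K'][1,2])/c['K'][1,1],np.ones(np.shape(u))],-1)@c['R']
    o=-c['R'].T@c['t']; s=(z-o[2])/r[...,2]
    return o+s[...,None]*r
def cloud(n,d):
    v,u=np.mgrid[:d.shape[0],:d.shape[1]];c=env.calibration(n)
    P=np.stack([(u-c['K'][0,2])/c['K'][0,0]*d,(v-c['K'][1,2])/c['K'][1,1]*d,d],-1)
    return (P-c['t'])@c['R']
def circ(P):
    f=lambda q:np.hypot(P[:,0]-q[0],P[:,1]-q[1])-q[2]
    return least_squares(f,[*P.mean(0)[:2],.05],loss='soft_l1',f_scale=.002).x
E
python3 - <<'E'
from h import *
# lid top via cloud; rings
for n in ("top","side"):
    z=np.load(f"pics/{n}0.npz");p=z['p'].astype(float);d=z['d'];C=cloud(n,d)
    g=p.sum(2)/3; v,u=np.mgrid[:384,:512]
    G=plane(n,u,v,.04)
    roi=(u>180)&(u<330)&(v>150)&(v<280)
    # top plane height
    w=roi&(p.min(2)>200)&(abs(C[...,2]-.04)<.012); print(n,'topz',np.median(C[w][:,2]),w.sum())
    # ring fit with row model: params x,y,yaw
    from scipy.ndimage import median_filter
    loc=median_filter(g,9)
    dark=roi&(loc>170)&(loc-g>20)
    Q=G[dark]; wt=(loc-g)[dark]
    q0=plane(n,np.array(252.4 if n=="top" else 252.),np.array(204.9 if n=="top" else 206.),.04)
    print('guess',q0)
    def res(q,Q=Q):
        cs=[q[:2]+k*.14*np.array([-np.sin(q[2]),np.cos(q[2])]) for k in(-1,0,1)]
        return np.min([abs(np.hypot(*(Q[:,:2]-c).T)-.064) for c in cs],0)
    q=np.array([q0[0],q0[1],-.05])
    for t in(.02,.01,.005,.004):
        m=res(q)<t; q=least_squares(lambda a:res(a,Q[m]),q,loss='soft_l1',f_scale=.002).x
    print('heater mid',q[:2],'yaw',np.degrees(q[2]),m.sum(),np.mean(res(q,Q[m])))
    for k in(-1,0,1):print(k,q[:2]+k*.14*np.array([-np.sin(q[2]),np.cos(q[2])]))
    near=np.hypot(C[...,0]-q[0],C[...,1]-q[1])<.09
    l=near&(abs(C[...,2]-.092)<.006);print('lid',l.sum(),np.median(C[l][:,2]))
    pts=np.argwhere(l)[:,::-1].astype(np.int32);h=cv2.convexHull(pts)[:,0]
    H=plane(n,h[:,0],h[:,1],.092);print('lid circ hull',circ(H), 'mean',C[l].mean(0)[:2])
    s=near&(C[...,2]>.1)&(g<90);S=C[s];print('strap',s.sum(),S.mean(0)if s.sum() else 0)
    if s.sum()>4:
        e,V=np.linalg.eigh(np.cov(S[:,:2].T));print('dir',np.degrees(np.arctan2(V[1,1],V[0,1])),np.sqrt(e))
    # tall things
    m=roi&(C[...,2]>.075)&(g<60); 
    k,L,st,ce=cv2.connectedComponentsWithStats(m.astype(np.uint8))
    for i in range(1,k):
        if st[i,4]>3:print('dark',ce[i].round(1),st[i,4],C[L==i].mean(0).round(4),C[L==i].max(0).round(4))
    m=roi&(C[...,2]>.06)&(g>100)
    k,L,st,ce=cv2.connectedComponentsWithStats(m.astype(np.uint8))
    for i in range(1,k):
        if st[i,4]>3:print('light',ce[i].round(1),st[i,4],C[L==i].mean(0).round(4),C[L==i].max(0).round(4))
E
```

```text
top topz 0.039787057913122384 1682
guess [ 0.54176771 -0.00906098  0.04      ]
heater mid [ 0.54277398 -0.00815369] yaw -5.202638998546979 520 0.0016092953749175384
-1 [ 0.53007899 -0.14757692]
0 [ 0.54277398 -0.00815369]
1 [0.55546896 0.13126954]
lid 618 0.09188868244897778
lid circ hull [ 0.54548192 -0.00899497  0.05125053] mean [ 0.54497641 -0.00871608]
strap 35 [ 0.54416006 -0.00816952  0.11075971]
dir 163.4677237096912 [0.00291651 0.01228178]
dark [214. 158.] 34 [0.6912 0.1178 0.1169] [0.7024 0.1283 0.1249]
dark [255.4 159.6] 34 [ 0.6721 -0.0201  0.1614] [0.693  0.0107 1.6826]
dark [296.1 175.4] 34 [ 0.6272 -0.1558  0.1163] [ 0.6367 -0.1457  0.1263]
dark [252.1 201.5] 30 [ 0.5424 -0.0074  0.11  ] [ 5.608e-01 -2.000e-04  1.162e-01]
light [217.6 159. ] 5 [0.6992 0.1085 0.0714] [0.7087 0.1145 0.1046]
light [256.5 156.5] 6 [ 0.6949 -0.0249  0.1138] [ 0.6974 -0.0166  0.1195]
light [209.8 160. ] 6 [0.6982 0.136  0.0628] [0.7022 0.139  0.0657]
light [219.9 161.9] 8 [0.6914 0.1013 0.0614] [0.6948 0.1078 0.0637]
light [253.3 165.5] 29 [ 0.674  -0.0141  0.0725] [6.914e-01 6.000e-04 9.530e
[... 2313 characters left out ...]
605] [ 0.6935 -0.0054  0.0608]
light [249.4 210.9] 22 [ 0.529  -0.054   0.0693] [ 0.5362 -0.0481  0.0778]
light [254.6 211.4] 5 [ 0.5432 -0.0566  0.0673] [ 0.5469 -0.0546  0.0735]
light [298.2 221.5] 4 [ 0.6375 -0.1569  0.1159] [ 0.6391 -0.1524  0.1171]
light [301.  232.3] 53 [ 0.639  -0.1812  0.1021] [ 0.6736 -0.1368  0.885 ]
light [289.5 231.8] 4 [ 0.622  -0.1403  0.061 ] [ 0.6255 -0.1383  0.0616]
light [215.5 240.5] 150 [ 0.4256 -0.1601  0.0901] [ 0.4377 -0.1414  0.1062]
light [310.  237.2] 8 [ 0.6702 -0.1679  0.0607] [ 0.6739 -0.1596  0.0617]
light [298.  238.5] 6 [ 0.638  -0.1676  0.062 ] [ 0.6394 -0.1611  0.065 ]
light [294.5 240.5] 4 [ 0.5729 -0.3368  0.2672] [ 0.6294 -0.1702  0.885 ]
```

```bash
cat >> h.py <<'E'
def go(x,y,z,yaw=None):
    s=env.get_state();p=s['tool_pos'];w=np.radians(s['tcp_rot'][2])
    d=np.array([x,y,z])-p
    print('pose',p.round(4),s['tcp_rot'].round(2),'F',s['wrist_force'].round(1),'w',round(s['gripper_width'],3),'t',s['clock'])
    X=np.array([np.cos(w),np.sin(w)]);Y=np.array([np.sin(w),-np.cos(w)])
    print('d tool',(d[:2]@X).round(4),(d[:2]@Y).round(4),(-d[2]).round(4),'turn',None if yaw is None else round(np.degrees(w)-yaw,2))
E
python3 - <<'E'
from h import *
z=np.load("pics/side0.npz");C=cloud("side",z['d']);z=np.load("pics/top0.npz");D=cloud("top",z['d'])
A=np.r_[C.reshape(-1,3),D.reshape(-1,3)];A=A[A[:,2]<.8]
for x in np.arange(.66,.95,.04):
    print(round(x,2),[ (lambda m: round(float(np.percentile(A[m,2],99)),2) if m.sum()>2 else None)((abs(A[:,0]-x)<.02)&(abs(A[:,1]-y)<.02)) for y in np.arange(-.4,.21,.04)])
go(.19,-.595,.222,-5.2)
E
```

```text
0.66 [0.01, 0.01, 0.01, 0.01, 0.04, 0.06, 0.08, 0.06, 0.04, 0.12, 0.11, 0.04, 0.06, 0.07, 0.06, 0.04]
0.7 [0.01, 0.01, 0.01, 0.01, 0.01, 0.05, 0.06, 0.04, 0.04, 0.12, 0.12, 0.04, 0.06, 0.12, 0.06, 0.04]
0.74 [0.01, 0.01, 0.01, 0.01, 0.01, 0.01, 0.01, 0.01, 0.01, 0.01, 0.01, 0.01, 0.01, 0.01, 0.01, 0.01]
0.78 [0.09, 0.01, 0.01, 0.03, 0.04, 0.04, 0.03, 0.01, 0.01, 0.01, 0.06, 0.06, 0.06, 0.01, 0.01, 0.01]
0.82 [0.1, 0.01, 0.01, 0.04, 0.05, 0.05, 0.04, 0.01, 0.01, 0.05, 0.07, 0.08, 0.06, 0.01, 0.01, 0.02]
0.86 [0.14, 0.17, 0.18, 0.18, 0.15, 0.05, 0.05, 0.01, 0.01, 0.01, 0.06, 0.06, 0.05, 0.01, 0.01, 0.05]
0.9 [0.1, 0.16, 0.17, 0.17, 0.07, 0.05, 0.04, 0.01, 0.01, 0.01, 0.01, 0.01, 0.01, 0.01, 0.01, 0.05]
0.94 [0.1, 0.01, 0.01, 0.01, 0.04, 0.04, 0.01, 0.01, 0.01, 0.01, 0.01, 0.01, 0.01, 0.01, 0.01, 0.01]
pose [ 0.1898 -0.5949  0.2216] [-1.799e+02 -1.000e-02  1.769e+01] F [0.4 0.4 0.2] w 1.003 t 0.1
d tool 0.0001 0.0002 -0.0004 turn 22.89
```

Emit:
servo_tool(
  increments=[
    {"turn":7.6,"hand":1},
    {"turn":7.6,"hand":1},
    {"turn":7.7,"hand":1},
    {"hand":1},
    {"hand":1},
  ],
)

```text
invalid input at $.increments[0]: expected keys dx, dy, dz, turn, hand
```

```bash
python3 - <<'E'
from h import *
go(.727,-.024,.222,-5.2)
E
```

```text
pose [ 0.1898 -0.5949  0.2216] [-1.799e+02 -1.000e-02  1.769e+01] F [0.4 0.4 0.2] w 1.003 t 0.1
d tool 0.6853 -0.3806 -0.0004 turn 22.89
```

All keys are required.

Emit:
servo_tool(
  increments=[
    {"dx":0,"dy":0,"dz":0,"turn":7.6,"hand":1},
    {"dx":0,"dy":0,"dz":0,"turn":7.6,"hand":1},
    {"dx":0,"dy":0,"dz":0,"turn":7.7,"hand":1},
    {"dx":0,"dy":0,"dz":0,"turn":0,"hand":1},
    {"dx":0,"dy":0,"dz":0,"turn":0,"hand":1},
  ],
)

```text
clock: 0.6
tool_pos: [0.1899, -0.5952, 0.2221]
tcp_rot: [-180.0, 0.0, -5.0]
wrist_force: [-0.9, -0.3, -0.5]
gripper_width: 0.63
```

```bash
python3 - <<'E'
from h import *
go(.727,-.024,.222,-5.2)
E
```

```text
pose [ 0.1899 -0.5952  0.2221] [-1.7996e+02  1.0000e-02 -5.0000e+00] F [-0.9 -0.3 -0.5] w 0.63 t 0.6
d tool 0.4853 -0.6158 0.0001 turn 0.2
```

Emit:
servo_tool(
  increments=[
    {"dx":0.02,"dy":-0.0255,"dz":0,"turn":0,"hand":1},
    {"dx":0.02,"dy":-0.0255,"dz":0,"turn":0,"hand":1},
    {"dx":0.02,"dy":-0.0255,"dz":0,"turn":0,"hand":1},
    {"dx":0.02,"dy":-0.0255,"dz":0,"turn":0,"hand":1},
    {"dx":0.02,"dy":-0.0255,"dz":0,"turn":0,"hand":1},
    {"dx":0.02,"dy":-0.0255,"dz":0,"turn":0,"hand":1},
    {"dx":0.02,"dy":-0.0255,"dz":0,"turn":0,"hand":1},
    {"dx":0.02,"dy":-0.0255,"dz":0,"turn":0,"hand":1},
  ],
)

```text
clock: 1.4
tool_pos: [0.3685, -0.4057, 0.2225]
tcp_rot: [180.0, -0.0, -5.0]
wrist_force: [0.6, 0.1, 0.0]
gripper_width: 0.014
```

Emit:
servo_tool(
  increments=[
    {"dx":0.02,"dy":-0.0255,"dz":0,"turn":0,"hand":1},
    {"dx":0.02,"dy":-0.0255,"dz":0,"turn":0,"hand":1},
    {"dx":0.02,"dy":-0.0255,"dz":0,"turn":0,"hand":1},
    {"dx":0.02,"dy":-0.0255,"dz":0,"turn":0,"hand":1},
    {"dx":0.02,"dy":-0.0255,"dz":0,"turn":0,"hand":1},
    {"dx":0.02,"dy":-0.0255,"dz":0,"turn":0,"hand":1},
    {"dx":0.02,"dy":-0.0255,"dz":0,"turn":0,"hand":1},
    {"dx":0.02,"dy":-0.0255,"dz":0,"turn":0,"hand":1},
  ],
)

```text
clock: 2.2
tool_pos: [0.5464, -0.217, 0.2225]
tcp_rot: [180.0, 0.0, -5.0]
wrist_force: [0.0, -0.1, 0.4]
gripper_width: 0.005
```

Emit:
servo_tool(
  increments=[
    {"dx":0.02,"dy":-0.0255,"dz":0,"turn":0,"hand":1},
    {"dx":0.02,"dy":-0.0255,"dz":0,"turn":0,"hand":1},
    {"dx":0.02,"dy":-0.0255,"dz":0,"turn":0,"hand":1},
    {"dx":0.02,"dy":-0.0255,"dz":0,"turn":0,"hand":1},
    {"dx":0.02,"dy":-0.0255,"dz":0,"turn":0,"hand":1},
    {"dx":0.02,"dy":-0.0255,"dz":0,"turn":0,"hand":1},
    {"dx":0.02,"dy":-0.0255,"dz":0,"turn":0,"hand":1},
    {"dx":0,"dy":0,"dz":0,"turn":0,"hand":1},
  ],
)

```text
clock: 3.0
tool_pos: [0.7029, -0.0496, 0.2218]
tcp_rot: [-179.9, -0.0, -4.8]
wrist_force: [-1.1, -0.8, -1.0]
gripper_width: 0.006
```

```bash
python3 - <<'E'
from h import *
go(.727,-.024,.222,-5.2)
E
```

```text
pose [ 0.7029 -0.0496  0.2218] [-1.7992e+02 -1.0000e-02 -4.8300e+00] F [-1.1 -0.8 -1. ] w 0.006 t 3.0
d tool 0.0219 -0.0275 -0.0002 turn 0.37
```

Emit:
servo_tool(
  increments=[
    {"dx":0.012,"dy":-0.014,"dz":0,"turn":0,"hand":1},
    {"dx":0.012,"dy":-0.0135,"dz":0,"turn":0,"hand":1},
    {"dx":0,"dy":0,"dz":0.02,"turn":0,"hand":1},
    {"dx":0,"dy":0,"dz":0.02,"turn":0,"hand":1},
    {"dx":0,"dy":0,"dz":0.02,"turn":0,"hand":1},
    {"dx":0,"dy":0,"dz":0.02,"turn":0,"hand":1},
    {"dx":0,"dy":0,"dz":0.01,"turn":0,"hand":1},
    {"dx":0,"dy":0,"dz":0,"turn":0,"hand":1},
  ],
)

```text
clock: 3.8
tool_pos: [0.726, -0.0282, 0.1301]
tcp_rot: [-180.0, 0.2, -5.2]
wrist_force: [-0.1, -0.4, -0.2]
gripper_width: 0.006
```

```bash
python3 - <<'E'
from h import *
go(.727,-.024,.097,-5.2)
for n in ("top","side"):
    p,d=env.snapshot(n); cv2.imwrite(f"pics/{n}1.png",cv2.cvtColor(p,cv2.COLOR_RGB2BGR))
a=cv2.imread("pics/side1.png")[60:290,195:395]
cv2.imwrite("pics/c3.png",cv2.resize(a,None,fx=2.6,fy=2.6,interpolation=cv2.INTER_CUBIC))
E
```

```text
pose [ 0.726  -0.0282  0.1301] [-179.99    0.24   -5.15] F [-0.1 -0.4 -0.2] w 0.006 t 3.8
d tool 0.0006 -0.0042 0.0331 turn 0.05
```

View pics/c3.png

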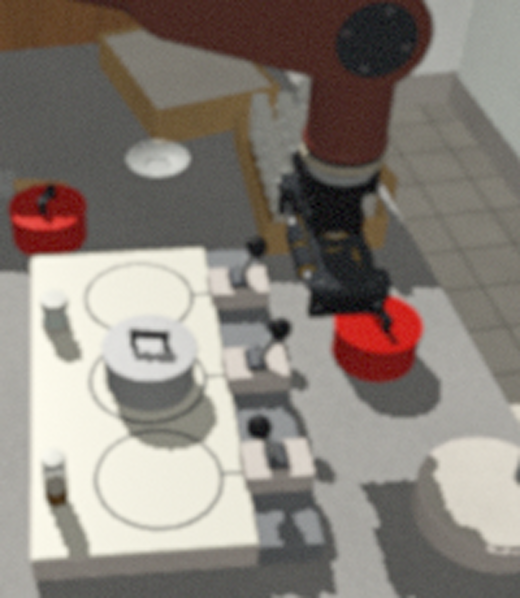

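The shut fingers, at about (350,300) in the crop, are behind the middle lever knob at (280,327) and clear of it. I'll descend and then pull.

Emit:
servo_tool(
  increments=[
    {"dx":0,"dy":-0.002,"dz":0.016,"turn":0,"hand":1},
    {"dx":0,"dy":-0.002,"dz":0.016,"turn":0,"hand":1},
    {"dx":0,"dy":0,"dz":0,"turn":0,"hand":1},
    {"dx":-0.01,"dy":0,"dz":0,"turn":0,"hand":1},
    {"dx":-0.01,"dy":0,"dz":0,"turn":0,"hand":1},
  ],
)

```text
clock: 4.4
tool_pos: [0.708, -0.022, 0.0999]
tcp_rot: [180.0, 0.0, -5.2]
wrist_force: [2.0, -0.7, 2.3]
gripper_width: 0.004
```

Emit:
servo_tool(
  increments=[
    {"dx":-0.008,"dy":0,"dz":0,"turn":0,"hand":1},
    {"dx":-0.008,"dy":0,"dz":0,"turn":0,"hand":1},
    {"dx":-0.008,"dy":0,"dz":0,"turn":0,"hand":1},
  ],
)

```text
clock: 4.7
tool_pos: [0.684, -0.02, 0.101]
tcp_rot: [180.0, -0.0, -5.2]
wrist_force: [1.9, -0.3, 1.1]
gripper_width: 0.007
```

Emit:
servo_tool(
  increments=[
    {"dx":-0.006,"dy":0,"dz":0,"turn":0,"hand":1},
    {"dx":-0.006,"dy":0,"dz":0,"turn":0,"hand":1},
    {"dx":0,"dy":0,"dz":0,"turn":0,"hand":1},
  ],
)

```text
clock: 5.0
tool_pos: [0.671, -0.0186, 0.1001]
tcp_rot: [-180.0, 0.1, -5.2]
wrist_force: [-0.2, -0.6, 0.1]
gripper_width: 0.005
```

```bash
python3 - <<'E'
from h import *
go(.657,-.018,.097,-5.2)
for n in ("top","side"):
    p,d=env.snapshot(n); cv2.imwrite(f"pics/{n}2.png",cv2.cvtColor(p,cv2.COLOR_RGB2BGR))
a=cv2.imread("pics/side2.png")[60:290,195:395]
cv2.imwrite("pics/c4.png",cv2.resize(a,None,fx=2.6,fy=2.6,interpolation=cv2.INTER_CUBIC))
E
```

```text
pose [ 0.671  -0.0186  0.1001] [-1.7999e+02  1.0000e-01 -5.2100e+00] F [-0.2 -0.6  0.1] w 0.005 t 5.0
d tool -0.014 0.0007 0.0031 turn -0.01
```

View pics/c4.png

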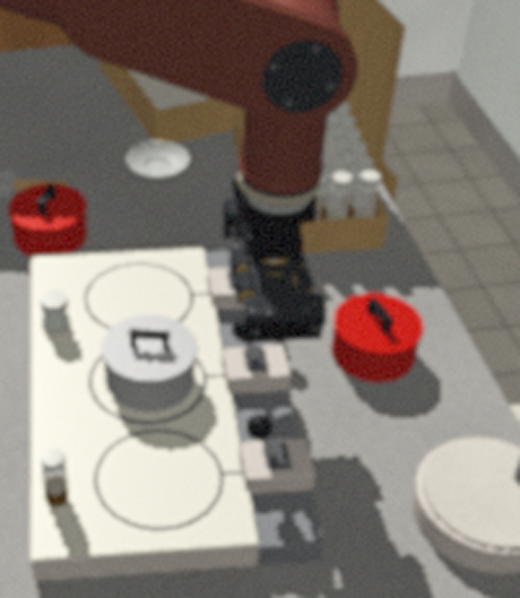

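The knob is being pushed, and the lever now stands about upright. I'll continue in small steps and watch the force.

Emit:
servo_tool(
  increments=[
    {"dx":-0.005,"dy":0,"dz":0.001,"turn":0,"hand":1},
    {"dx":-0.005,"dy":0,"dz":0.001,"turn":0,"hand":1},
    {"dx":0,"dy":0,"dz":0,"turn":0,"hand":1},
  ],
)

```text
clock: 5.4
tool_pos: [0.6614, -0.0178, 0.0981]
tcp_rot: [180.0, 0.1, -5.2]
wrist_force: [0.4, -0.5, 0.9]
gripper_width: 0.004
```

Emit:
servo_tool(
  increments=[
    {"dx":-0.004,"dy":0,"dz":0,"turn":0,"hand":1},
    {"dx":0,"dy":0,"dz":0,"turn":0,"hand":1},
  ],
)

```text
clock: 5.6
tool_pos: [0.6602, -0.0178, 0.0986]
tcp_rot: [-180.0, -0.3, -5.2]
wrist_force: [9.3, -0.6, -6.5]
gripper_width: 0.01
```

Emit:
servo_tool(
  increments=[
    {"dx":-0.003,"dy":0,"dz":0,"turn":0,"hand":1},
    {"dx":0,"dy":0,"dz":0,"turn":0,"hand":1},
  ],
)

```text
clock: 5.8
tool_pos: [0.6599, -0.0178, 0.0989]
tcp_rot: [-180.0, -0.7, -5.2]
wrist_force: [19.7, -1.1, -12.4]
gripper_width: 0.003
```

The force climbs from about 1 N to 20 N while the tool stands still, so the lever is at its end stop. I'll back off, rise and look.

Emit:
servo_tool(
  increments=[
    {"dx":0.01,"dy":0,"dz":0,"turn":0,"hand":1},
    {"dx":0.015,"dy":0,"dz":0,"turn":0,"hand":1},
    {"dx":0,"dy":0,"dz":-0.02,"turn":0,"hand":1},
    {"dx":0,"dy":0,"dz":-0.025,"turn":0,"hand":1},
    {"dx":0,"dy":0,"dz":-0.025,"turn":0,"hand":1},
    {"dx":0,"dy":0,"dz":-0.02,"turn":0,"hand":1},
    {"dx":0,"dy":0,"dz":0,"turn":5,"hand":-1},
    {"dx":0,"dy":0,"dz":0,"turn":5,"hand":-1},
  ],
)

```text
clock: 6.6
tool_pos: [0.6805, -0.0196, 0.1898]
tcp_rot: [-180.0, -0.1, -15.4]
wrist_force: [-0.2, -0.8, 0.2]
gripper_width: 0.108
```

```bash
python3 - <<'E'
from h import *
go(.545,-.009,.18,-15)
p,d=env.snapshot("side"); cv2.imwrite(f"pics/side3.png",cv2.cvtColor(p,cv2.COLOR_RGB2BGR))
C=cloud("side",d);g=p.mean(2)
near=np.hypot(C[...,0]-.5427,C[...,1]+.008)<.09
l=near&(abs(C[...,2]-.092)<.006)
pts=np.argwhere(l)[:,::-1].astype(np.int32);h=cv2.convexHull(pts)[:,0]
print(l.sum(),circ(plane("side",h[:,0],h[:,1],.092)))
s=near&(C[...,2]>.1)&(C[...,2]<.12)&(g<90);S=C[s];print('strap',s.sum(),S.mean(0),S.max(0))
# strap top plane pixels
a=cv2.imread("pics/side3.png")[60:290,195:395]
cv2.imwrite("pics/c5.png",cv2.resize(a,None,fx=2.6,fy=2.6,interpolation=cv2.INTER_CUBIC))
E
```

```text
pose [ 0.6805 -0.0196  0.1898] [-1.7999e+02 -6.0000e-02 -1.5410e+01] F [-0.2 -0.8  0.2] w 0.108 t 6.6
d tool -0.1335 0.0258 0.0098 turn -0.41
696 [ 0.54479984 -0.01017264  0.05229229]
strap 41 [ 0.57954735 -0.01454448  0.11053981] [ 0.63123943 -0.00426655  0.11581045]
```

View pics/c5.png

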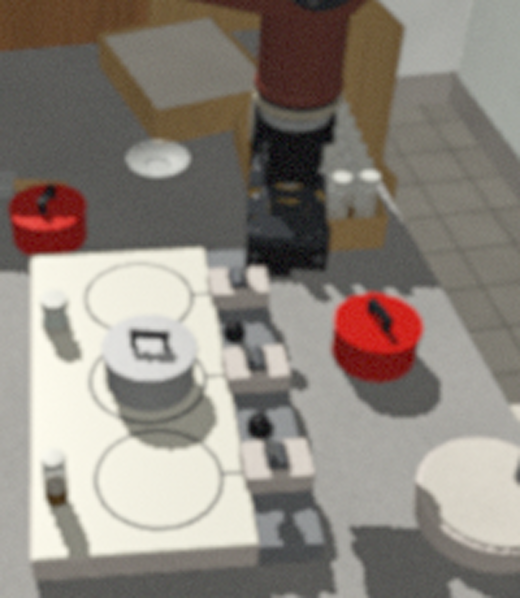

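The middle knob (233,330) now leans towards the robot like the right one (260,427), and the pan has not moved. Next I'll grip the strap without lifting.

Emit:
servo_tool(
  increments=[
    {"dx":-0.027,"dy":0.005,"dz":0,"turn":0,"hand":0},
    {"dx":-0.027,"dy":0.005,"dz":0,"turn":0,"hand":0},
    {"dx":-0.027,"dy":0.005,"dz":0,"turn":0,"hand":0},
    {"dx":-0.027,"dy":0.005,"dz":0,"turn":0,"hand":0},
    {"dx":-0.0255,"dy":0.006,"dz":0,"turn":0,"hand":0},
    {"dx":0,"dy":0,"dz":0,"turn":0,"hand":0},
    {"dx":0,"dy":0,"dz":0,"turn":0,"hand":0},
  ],
)

```text
clock: 7.35
tool_pos: [0.5446, -0.0096, 0.1888]
tcp_rot: [-180.0, -0.0, -15.2]
wrist_force: [-0.5, 0.2, 0.2]
gripper_width: 0.495
```

```bash
python3 - <<'E'
from h import *
go(.545,-.0095,.099,-15)
E
```

```text
pose [ 0.5446 -0.0096  0.1888] [-1.7999e+02 -3.0000e-02 -1.5150e+01] F [-0.5  0.2  0.2] w 0.495 t 7.35
d tool 0.0003 -0.0002 0.0898 turn -0.15
```

Emit:
servo_tool(
  increments=[
    {"dx":0,"dy":0,"dz":0.022,"turn":0,"hand":0},
    {"dx":0,"dy":0,"dz":0.022,"turn":0,"hand":0},
    {"dx":0,"dy":0,"dz":0.02,"turn":0,"hand":0},
    {"dx":0,"dy":0,"dz":0.014,"turn":0,"hand":0},
    {"dx":0,"dy":0,"dz":0.01,"turn":0,"hand":0},
    {"dx":0,"dy":0,"dz":0,"turn":0,"hand":0},
    {"dx":0,"dy":0,"dz":0,"turn":0,"hand":0},
  ],
)

```text
clock: 8.05
tool_pos: [0.5452, -0.0097, 0.101]
tcp_rot: [-180.0, -0.0, -15.2]
wrist_force: [-0.2, -0.4, 0.1]
gripper_width: 0.497
```

```bash
python3 - <<'E'
from h import *
go(.545,-.0095,.099,-15)
for n in("side","top"):
    p,d=env.snapshot(n); cv2.imwrite(f"pics/{n}4.png",cv2.cvtColor(p,cv2.COLOR_RGB2BGR))
a=cv2.imread("pics/side4.png")[120:260,195:335]
cv2.imwrite("pics/c6.png",cv2.resize(a,None,fx=4,fy=4,interpolation=cv2.INTER_CUBIC))
E
```

```text
pose [ 0.5452 -0.0097  0.101 ] [-1.7999e+02 -3.0000e-02 -1.5200e+01] F [-0.2 -0.4  0.1] w 0.497 t 8.05
d tool -0.0002 -0.0002 0.002 turn -0.2
```

View pics/c6.png

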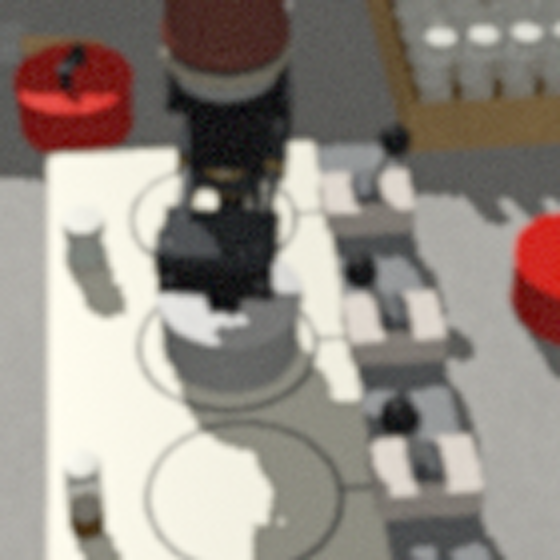

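The fingers straddle the strap above the lid at (228,290). Closing gently.

Emit:
servo_tool(
  force=12,
  increments=[
    {"dx":0,"dy":0,"dz":0.002,"turn":0,"hand":0.3},
    {"dx":0,"dy":0,"dz":0,"turn":0,"hand":0.5},
    {"dx":0,"dy":0,"dz":0,"turn":0,"hand":0.6},
    {"dx":0,"dy":0,"dz":0,"turn":0,"hand":0.7},
    {"dx":0,"dy":0,"dz":0,"turn":0,"hand":0.8},
    {"dx":0,"dy":0,"dz":0,"turn":0,"hand":1},
    {"dx":0,"dy":0,"dz":0,"turn":0,"hand":1},
    {"dx":0,"dy":0,"dz":0,"turn":0,"hand":1},
  ],
)

```text
clock: 8.95
tool_pos: [0.5447, -0.0091, 0.0987]
tcp_rot: [-180.0, 0.0, -15.2]
wrist_force: [-0.5, 5.5, 2.5]
gripper_width: 0.132
```

```bash
python3 - <<'E'
from h import *
go(.530,-.1467,.0995,-15)
E
```

```text
pose [ 0.5447 -0.0091  0.0987] [-179.95    0.    -15.2 ] F [-0.5  5.5  2.5] w 0.132 t 8.95
d tool 0.0219 0.1367 -0.0008 turn -0.2
```

The strap is held at 11.5 mm. Sliding now.

Emit:
servo_tool(
  increments=[
    {"dx":0.001,"dy":0.006,"dz":0,"turn":0,"hand":1},
    {"dx":0.0013,"dy":0.008,"dz":0,"turn":0,"hand":1},
    {"dx":0.0013,"dy":0.008,"dz":0,"turn":0,"hand":1},
    {"dx":0.0013,"dy":0.008,"dz":0,"turn":0,"hand":1},
  ],
)

```text
clock: 9.35
tool_pos: [0.5415, -0.0405, 0.0987]
tcp_rot: [-180.0, -0.0, -15.2]
wrist_force: [0.5, 5.8, 3.3]
gripper_width: 0.139
```

Emit:
servo_tool(
  increments=[
    {"dx":0.0013,"dy":0.008,"dz":0,"turn":0,"hand":1},
    {"dx":0.0013,"dy":0.008,"dz":0,"turn":0,"hand":1},
    {"dx":0.0013,"dy":0.008,"dz":0,"turn":0,"hand":1},
    {"dx":0.0013,"dy":0.008,"dz":0,"turn":0,"hand":1},
  ],
)

```text
clock: 9.75
tool_pos: [0.5381, -0.0728, 0.0987]
tcp_rot: [-180.0, -0.0, -15.2]
wrist_force: [0.8, 3.7, 1.2]
gripper_width: 0.137
```

```bash
python3 - <<'E'
from h import *
go(.530,-.1467,.0985,-15)
p,d=env.snapshot("side"); cv2.imwrite(f"pics/side5.png",cv2.cvtColor(p,cv2.COLOR_RGB2BGR))
a=cv2.imread("pics/side5.png")[120:260,195:335]
cv2.imwrite("pics/c7.png",cv2.resize(a,None,fx=4,fy=4,interpolation=cv2.INTER_CUBIC))
E
```

```text
pose [ 0.5381 -0.0728  0.0987] [-1.7999e+02 -1.0000e-02 -1.5220e+01] F [0.8 3.7 1.2] w 0.137 t 9.75
d tool 0.0116 0.0734 0.0002 turn -0.22
```

View pics/c7.png

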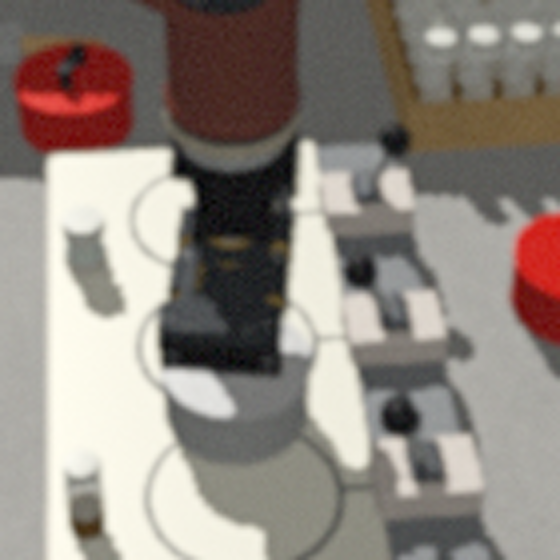

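The pan, at (240,410) in the crop, is sliding upright halfway to the target.

Emit:
servo_tool(
  increments=[
    {"dx":0.0013,"dy":0.008,"dz":0,"turn":0,"hand":1},
    {"dx":0.0013,"dy":0.008,"dz":0,"turn":0,"hand":1},
    {"dx":0.0013,"dy":0.008,"dz":0,"turn":0,"hand":1},
    {"dx":0.0013,"dy":0.008,"dz":0,"turn":0,"hand":1},
    {"dx":0.0013,"dy":0.008,"dz":0,"turn":0,"hand":1},
  ],
)

```text
clock: 10.3
tool_pos: [0.5338, -0.1126, 0.0987]
tcp_rot: [-180.0, 0.0, -15.2]
wrist_force: [0.4, 5.9, 4.7]
gripper_width: 0.135
```

Emit:
servo_tool(
  increments=[
    {"dx":0.0013,"dy":0.008,"dz":0,"turn":0,"hand":1},
    {"dx":0.0013,"dy":0.008,"dz":0,"turn":0,"hand":1},
    {"dx":0.0013,"dy":0.008,"dz":0,"turn":0,"hand":1},
    {"dx":0.001,"dy":0.006,"dz":0,"turn":0,"hand":1},
    {"dx":0,"dy":0,"dz":0,"turn":0,"hand":1},
  ],
)

```text
clock: 10.8
tool_pos: [0.5305, -0.1439, 0.0987]
tcp_rot: [179.9, -0.0, -15.2]
wrist_force: [0.2, 0.9, 2.9]
gripper_width: 0.135
```

```bash
python3 - <<'E'
from h import *
go(.530,-.1467,.0985,-15)
E
```

```text
pose [ 0.5305 -0.1439  0.0987] [ 1.7993e+02 -1.0000e-02 -1.5240e+01] F [0.2 0.9 2.9] w 0.135 t 10.8
d tool 0.0002 0.0029 0.0002 turn -0.24
```

Finish the last 3 mm, then release and rise.

Emit:
servo_tool(
  increments=[
    {"dx":0,"dy":0.003,"dz":0,"turn":0,"hand":1},
    {"dx":0,"dy":0,"dz":0,"turn":0,"hand":1},
    {"dx":0,"dy":0,"dz":0,"turn":0,"hand":0.5},
    {"dx":0,"dy":0,"dz":0,"turn":0,"hand":0.2},
    {"dx":0,"dy":0,"dz":0,"turn":0,"hand":0},
    {"dx":0,"dy":0,"dz":0,"turn":0,"hand":0},
    {"dx":0,"dy":0,"dz":0,"turn":0,"hand":0},
  ],
)

```text
clock: 11.5
tool_pos: [0.5297, -0.1456, 0.0983]
tcp_rot: [180.0, 0.0, -15.2]
wrist_force: [0.5, -0.2, 1.0]
gripper_width: 0.467
```

Emit:
servo_tool(
  increments=[
    {"dx":0,"dy":0,"dz":-0.005,"turn":0,"hand":0},
    {"dx":0,"dy":0,"dz":-0.02,"turn":0,"hand":0},
    {"dx":0,"dy":0,"dz":-0.03,"turn":0,"hand":0},
    {"dx":0,"dy":0,"dz":-0.03,"turn":0,"hand":0},
    {"dx":0,"dy":0,"dz":-0.03,"turn":0,"hand":0},
    {"dx":0,"dy":0,"dz":-0.03,"turn":0,"hand":0},
  ],
)

```text
clock: 12.1
tool_pos: [0.5298, -0.1455, 0.2453]
tcp_rot: [180.0, -0.0, -15.2]
wrist_force: [0.1, 0.5, 0.2]
gripper_width: 0.5
```

Emit:
servo_tool(
  increments=[
    {"dx":-0.01,"dy":0.03,"dz":0,"turn":0,"hand":0},
    {"dx":-0.01,"dy":0.03,"dz":0,"turn":0,"hand":0},
    {"dx":-0.01,"dy":0.03,"dz":0,"turn":0,"hand":0},
    {"dx":-0.01,"dy":0.03,"dz":0,"turn":0,"hand":0},
    {"dx":-0.01,"dy":0.03,"dz":0,"turn":0,"hand":0},
    {"dx":-0.01,"dy":0.03,"dz":0,"turn":0,"hand":0},
    {"dx":-0.01,"dy":0.03,"dz":0,"turn":0,"hand":0},
    {"dx":0,"dy":0,"dz":0,"turn":0,"hand":0},
  ],
)

```text
clock: 12.9
tool_pos: [0.4054, -0.3325, 0.244]
tcp_rot: [179.9, 0.0, -15.4]
wrist_force: [1.0, 0.4, -1.3]
gripper_width: 0.499
```

```bash
python3 - <<'E'
from h import *
go(.530,-.1467,.0985,-15)
im=[]
for n in("side","top"):
    p,d=env.snapshot(n); cv2.imwrite(f"pics/{n}6.png",cv2.cvtColor(p,cv2.COLOR_RGB2BGR))
    C=cloud(n,d);near=np.hypot(C[...,0]-.530,C[...,1]+.1467)<.09
    l=near&(abs(C[...,2]-.092)<.006)
    pts=np.argwhere(l)[:,::-1].astype(np.int32);h=cv2.convexHull(pts)[:,0]
    print(n,l.sum(),np.median(C[l][:,2]),circ(plane(n,h[:,0],h[:,1],.092)))
a=cv2.imread("pics/side6.png")[140:290,195:345]
b=cv2.imread("pics/top6.png")[140:260,180:340]
cv2.imwrite("pics/c8.png",np.hstack([cv2.resize(a,(400,400)),cv2.resize(b,(400,300)).repeat(1,0) if 0 else cv2.copyMakeBorder(cv2.resize(b,(400,300)),0,100,0,0,0)]))
E
```

```text
pose [ 0.4054 -0.3325  0.244 ] [179.91   0.   -15.42] F [ 1.   0.4 -1.3] w 0.499 t 12.9
d tool 0.0707 -0.2123 0.1455 turn -0.42
side 910 0.09164465733925733 [ 0.52968137 -0.14792062  0.05198073]
top 608 0.09215627456432768 [ 0.53072974 -0.14767632  0.05122714]
```

View pics/c8.png

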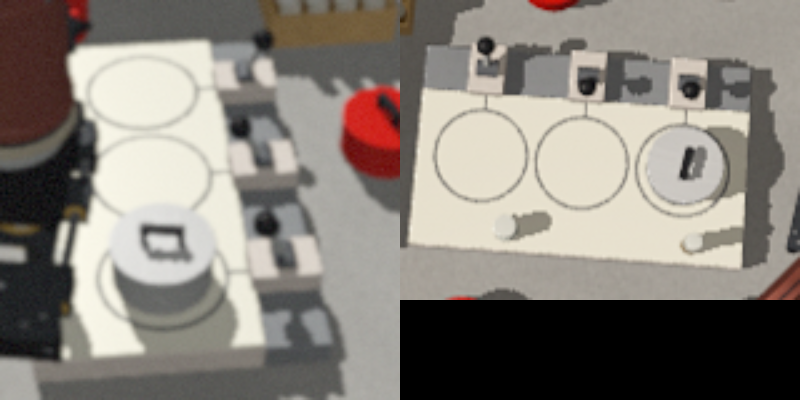

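The pan (162,260 in the side half) is inside the right circle. Its centre measures (0.530, -0.148) against a mark at (0.530, -0.147). The left lever is on, the other two are off, and the jar and vial are in place. Handing in.

```bash
python3 - <<'E'
from rig import env
print(env.job_done())
E
```

```text
the job is handed in; nothing more can be done
None
```

The job is done and handed in. The pan now stands on the right-hand station, the one that was off at the start, and its old station is switched off. The hand-in reports no verdict.

- **Lever:** I pulled the middle station's lever towards the robot with the shut fingers until it hit its end stop. The wrist force rose to about 20 N, and the pictures show the lever leaning like the one that was already off.
- **Slide:** I gripped the strap with 12 N and slid the pan 138 mm at constant height. Then I released it and moved the arm clear.
- **Pan position:** The pan's centre is about 1–2 mm from the circle's centre in both cameras, against the 14 mm limit. The two cameras differed by 1–2 mm. The lid height of 0.092 m shows it standing flat on the top.
- **Other levers and things:** The left lever is still on, the right lever is still off, and the jar and vial have not visibly moved. I did not re-check the reagent bottle, brush, dish and pen one by one, but nothing was moved near them at low height.
- **Time:** It took about 13 s of the 58 s allowed.

No check failed. One early move call was refused because of missing keys, and nothing moved.

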